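# Roll-test two brass rollers and reject the one that rocks

## Robot

A 7-joint arm with a two-finger parallel gripper is mounted at the origin on the work surface. World frame = base frame: x ahead of the robot, y to its left, z up, the work surface at z = 0. Lengths are in mm, angles in rad, forces in N, time in s.
With the tool pointing down it reaches from about 400 to 925 mm from the base axis. Payload 5.6 kg.
Tool frame: the origin (TCP) lies midway between the tips of the shut fingers; the grasp point (between the pads) lies 19 mm behind it; z points along the fingers, y is the line along which they close (so a half turn about z gives the same grasp; the last joint's range is limited). The gripper opens to 85 mm and grips with 20 to 120 N. Pads are 22 mm wide; open, the fingers measure 114 mm over their backs; the gripper's body (76 mm by 85 mm) begins 54 mm behind the grasp point. The pads swing forward as they close: fully open they stand 13 mm farther back than shut.
Start: joints at [-1.2, 0.468, -0.012, 1.603, 0.006, 1.071, -0.056], TCP at [261.399, 595.129, 231.29] pointing down, gripper open.
Joint ranges: [-2.53, 2.53], [-0.31, 2.02], [-1.57, 1.55], [0.28, 2.44], [-1.29, 4.43], [0.15, 1.84], [-2.92, 2.92]. Speed limits (rad/s): [2.57, 2.57, 3.14, 3.14, 3.14, 3.14, 3.14].

## Interface

Orientations are given as a unit quaternion [x, y, z, w].
In Python, from plant import robot, cams, close_job gives the robot as it stands.
- The arm moves only by the tool carry_out, never from a script. Its argument "rows" is a list that holds one entry, the list of rows, each a list of 4 numbers: the shift along the tool's x, y, z scaled (see below), then the turn about the tool's z scaled (see below). In form: [[[tx, ty, tz, yaw], ...]]. A call has 1 to 8 rows; each row shifts and turns the commanded pose from where the row before left it, along the tool's axes as they then stand; what a row does not reach is not made up. The controller multiplies each number of a shift by 0.03 m and each number of a turn by 6 degrees. A row lasts 1/12 s, in which the tool goes at most 41.7 mm and 7.16 degrees, less where a joint would pass 70% of its speed; a pose out of reach is approached as far as the arm can. A call with a number of a shift or a turn outside -1 to 1 is refused whole. A call with a gripper value outside its range is refused whole. "fingers" is the opening in per cent of the stroke, from 0 (shut) to 100 (fully open), set as the call begins (left out, the last holds). The fingers move at their own pace and stop on an object; "newtons" is the grip in N (left out, the last holds). Time passes only in rows, so rows that do not move let the fingers close. It gives the time, the measured TCP pose, the force, the opening and the grip force at its end, in the units of the state.
- robot.observe(): the state, without advancing time (a new reading comes with each control period).
- cams.capture(name): name is "side" or "top" or "wrist"; returns a dict with "pixels" (420x560x3 uint8, red, green, blue), "camera_matrix" (3x3 intrinsics, pixels), "k1" (the pictures are not rectified: a ray, as slopes to the right and down, at radius r is drawn at 1 + k1 r^2 times it, then the intrinsics apply), "world_to_cam" (4x4, takes a point from world to camera coordinates). Camera axes: x right, y up, looking along -z (the intrinsics and any distortion apply to the point x, -y, -z); pixel columns grow to the right and rows downward; lengths in mm; the calibration is good to about 2 mm. A picture is of the moment at which its call begins. There is no depth.
- close_job(): hands the job in; it is judged then, once.
The state is a dict: "time": time; "q": joint angles; "joint_velocities": joint speeds; "joint_efforts": joint torques, N m; "ee_pos": TCP position; "eef_rot": TCP orientation; "contact_force": force on the tool from outside, world axes, zero at the start; "moment": the same for the moment, N m; "width": opening from 0.0 (shut) to 1.0 (fully open); "grasp_force": force on a finger pad.
Only numpy, scipy, OpenCV 4.12 (cv2) and the standard library are available. Lean on these libraries where they do the work, as an engineer would, in place of code of your own. Each camera call takes 0.05 s, during which the arm holds its last target. There are 200 camera calls.

## Task

Take the wooden pad by its handle, lay it flat on one brass roller and roll the roller about half a turn across the steel plate under light pressure, never more than 12 N, then leave it where it stops and do the same with the other roller. Stand the pad back on the bench top beside the plate, then put the roller that rocks (lifts the pad as it turns) into the steel tray and leave the true one lying on the plate. Do not disturb the other things on the bench.

Things in the scene. Friction and masses are not known exactly. Their poses are not given: they have to be found in the camera images.
- roller_a_center (a point): A plain brass roller, 60 mm long, 0.1 kg, lying on the plate. This point is its centre, 8 mm above the plate at the start. x is its long axis (along the plate's x within 0.1 rad); y and z turn with it as it rolls (z up at the start).
- roller_b_center (a point): A plain brass roller, 60 mm long, 0.1 kg, lying on the plate. This point is its centre, 8 mm above the plate at the start. x is its long axis (along the plate's x within 0.1 rad); y and z turn with it as it rolls (z up at the start).
- roller_a: The roller whose centre is roller_a_center; origin on its skin, 8 mm from the axis (lowest point at the start). One of the two rollers is truly round (16 mm), the other is squashed oval, 16 by 20 mm, and starts on its flatter side, so both tops are 16 mm above the plate; which is which is not told.
- roller_b: The roller whose centre is roller_b_center; origin on its skin, 8 mm from the axis (lowest point at the start). One of the two rollers is truly round (16 mm), the other is squashed oval, 16 by 20 mm, and starts on its flatter side, so both tops are 16 mm above the plate; which is which is not told.
- plate: Flat steel plate fixed to the bench, 210 mm along x, 246 mm along y, top face 15 mm above the bench; a dark strip along each y end stands 4 mm above the top to stop the rollers (240 mm free between). Origin: centre of its underside. The rollers lie side by side, about 96 mm apart along its x, and roll along its y, either way.
- pad_grip (a point): Mid handle of the loose rolling pad, 43 mm above its underside. The pad is wooden, 56 (x) by 90 mm (y): a flat 8 mm sole, a 5 mm sprung gap, a 6 mm board and on it an upright wall as handle, 50 mm long (x), 16 mm thick (y), from 19 to 65 mm above the underside. 0.13 kg; starts standing on the bench. z is up.
- pad: The same pad; origin at the centre of its underside (sole not pressed in). The springs of the sole give way straight up by 1 mm for every 6 N, 5 mm at most. When the pad is drawn along its y over a roller, the roller advances half as far as the pad.
- tray: Open dark steel tray for rejects, fixed to the bench, 115 mm square outside, 30 mm high, walls and floor 4 mm thick. Origin: centre of its underside.
- bottle: Bystander: white bottle, 130 mm high, 52 mm in diameter. Origin at its underside.
- pliers: Bystander: pliers lying flat, about 135 mm long.  Origin at the underside near the pivot.
- bur_block: Bystander: wooden block 70 x 110 x 35 mm with small burs standing in it up to 64 mm high. Origin at its underside.
Mind the look-alikes: they are no part of the job. Leave any purple look-alike of the pad alone.

How it is judged (in metres and radians):
On the way, in this order (a step that is already met when the one before it is completed fails the run):
1. one roller has been rolled about half a turn (at least 2 rad) between the plate and the pad, while the other still lies untouched (((angle between roller_a_center's own z axis and vertical above 2 rad and contact force between roller_a and pad above 0.4 N and contact force between roller_a and plate above 0.4 N) or (angle between roller_b_center's own z axis and vertical above 2 rad and contact force between roller_b and pad above 0.4 N and contact force between roller_b and plate above 0.4 N))), for 0.05 s.
2. the other roller too has been rolled about half a turn between the plate and the pad (((angle between roller_b_center's own z axis and vertical above 2 rad and contact force between roller_b and pad above 0.4 N and contact force between roller_b and plate above 0.4 N and (angle between roller_a_center's own z axis and vertical above 1 rad or distance of roller_a_center from where it was at the start of the episode above 0.015 m)) or (angle between roller_a_center's own z axis and vertical above 2 rad and contact force between roller_a and pad above 0.4 N and contact force between roller_a and plate above 0.4 N and (angle between roller_b_center's own z axis and vertical above 1 rad or distance of roller_b_center from where it was at the start of the episode above 0.015 m)))), for 0.05 s.
At the end, for the whole second after the job is handed in: The oval roller lies inside the tray, the round one lies on the plate's top face between the stop strips (centre 3 to 13 mm above the face), the pad stands flat on the bench top (underside within 6 mm of it, tilted less than 0.1 rad), all at rest (under 0.03 m/s) (x of roller_b_center in the frame of tray between -0.057 and 0.057 m and y of roller_b_center in the frame of tray between -0.057 and 0.057 m and z of roller_b_center in the frame of tray between 0.004 and 0.03 m and x of roller_a_center in the frame of plate between -0.105 and 0.105 m and y of roller_a_center in the frame of plate between -0.12 and 0.12 m and z of roller_a_center in the frame of plate between 0.018 and 0.028 m and height (world z) of pad below 0.006 m and angle between pad's own z axis and vertical below 0.1 rad and linear speed of each of pad, roller_a, roller_b below 0.03 m/s); the robot touches nothing.
It fails at once if a roller is pressed with more than 12 N by the pad (contact force between any of roller_a, roller_b and pad above 12 N).
It fails at once if a bystander (bottle, pliers, bur block) is moved by more than 20 mm (distance of any of bottle, pliers, bur_block from where it was at the start of the episode above 0.02 m).
It also fails if it takes over 72 s, if anything falls off the work surface, if the arm or the gripper's body presses on something with over 40 N, if the wrist force passes 120 N, or if a joint passes its speed limit or range.

## Working session

There is one attempt and no reset: what is moved stays moved. The work goes in short steps, Python scripts to look and compute and a tool call to move; the robot and the scene stay as the last step left them, time stands still between calls to the robot, and variables do not carry over. Pictures are saved under pics/ and viewed, at most 10 in all, crops included, and the job is handed in when it is done.

Besides the shell and the picture viewer there is one more tool, called after "Request:" as name(argument=value, ...), one argument or row to a line, values as JSON. carry_out: Moves the arm, as the interface text tells. Shifts and turns lie within -1 to 1; 1 stands for 0.03 m of shift or 6 degrees of turn. Its arguments: {"type":"object","properties":{"rows":{"type":"array","items":{"type":"array","items":{"type":"array","items":{"type":"number","minimum":-1,"maximum":1}}}},"fingers":{"type":"number"},"newtons":{"type":"number"}},"required":["rows"]}

```bash
mkdir -p pics
cat > h.py <<'E'
import numpy as np, cv2
from plant import robot, cams, close_job
def cap(n,f=None):
    c=cams.capture(n)
    if f: cv2.imwrite('pics/'+f,c['pixels'][:,:,::-1])
    return c
def ray(c,u,v):
    K=np.array(c['camera_matrix']);T=np.array(c['world_to_cam'])
    xd=(u-K[0,2])/K[0,0];yd=(v-K[1,2])/K[1,1]
    rd=np.hypot(xd,yd);r=rd
    for _ in range(20): r=rd/(1+c['k1']*r*r)
    s=r/rd if rd>0 else 1
    d=np.array([xd*s,-yd*s,-1.]);R=T[:3,:3]
    return -R.T@T[:3,3], R.T@d
def onz(c,u,v,z):
    o,d=ray(c,u,v);return o+d*(z-o[2])/d[2]
def proj(c,p):
    K=np.array(c['camera_matrix']);T=np.array(c['world_to_cam'])
    q=T[:3,:3]@np.array(p,float)+T[:3,3];x=q[0]/-q[2];y=-q[1]/-q[2]
    s=1+c['k1']*(x*x+y*y);return K[0,0]*x*s+K[0,2],K[1,1]*y*s+K[1,2]
def tri(c1,p1,c2,p2):
    o1,d1=ray(c1,*p1);o2,d2=ray(c2,*p2)
    A=np.stack([d1,-d2],1);t=np.linalg.lstsq(A,o2-o1,rcond=None)[0]
    a=o1+d1*t[0];b=o2+d2*t[1];return (a+b)/2,np.linalg.norm(a-b)
E
python3 - <<'E'
from h import *
for n in ('top','side'):
    c=cap(n,n+'0.png');print(n,c['camera_matrix'],c['k1'],np.round(c['world_to_cam'],3))
print(robot.observe())
E
```

```text
top [[492.17139705   0.         269.16763611]
 [  0.         492.17139705 209.13334976]
 [  0.           0.           1.        ]] -0.06450777895527647 [[-6.00000e-03 -1.00000e+00 -1.00000e-03 -3.24790e+01]
 [ 9.77000e-01 -6.00000e-03  2.15000e-01 -5.95737e+02]
 [-2.15000e-01  1.00000e-03  9.77000e-01 -1.15294e+03]
 [ 0.00000e+00  0.00000e+00  0.00000e+00  1.00000e+00]]
side [[444.13526823   0.         276.83674662]
 [  0.         444.13526823 212.26484026]
 [  0.           0.           1.        ]] -0.13996591560378457 [[ 9.740000e-01 -2.280000e-01 -1.200000e-02 -5.594880e+02]
 [ 1.510000e-01  6.030000e-01  7.830000e-01 -1.470470e+02]
 [-1.710000e-01 -7.650000e-01  6.220000e-01 -1.260638e+03]
 [ 0.000000e+00  0.000000e+00  0.000000e+00  1.000000e+00]]
{'time': 0.1, 'q': array([-1.20002578,  0.46828199, -0.01158299,  1.60350031,  0.00599175,
        1.07139027, -0.0562774 ]), 'joint_velocities': array([ 0.0002578 , -0.00371508,  0.00070767, -0.00137393,  0.00020568,
        0.00078327,  0.00092379]), 'joint_efforts': array([ 6.80403173e-04, -5.33521485e+01,  2.13129760e-02, -2.51969540e+01,
        1.14888730e-02,  4.24528509e-03, -4.23626352e-05]), 'ee_pos': array([261.21720722, 594.67752263, 230.45110937]), 'eef_rot': array([ 2.05443693e-01,  9.78668632e-01, -7.66027501e-04, -1.02329161e-04]), 'contact_force': array([-0.60994266,  0.09088303, -0.01415427]), 'moment': array([ 0.00293956, -0.00420393, -0.00333097]), 'grasp_force': 0.0, 'width': 1.0009737394871459}
```

View pics/top0.png

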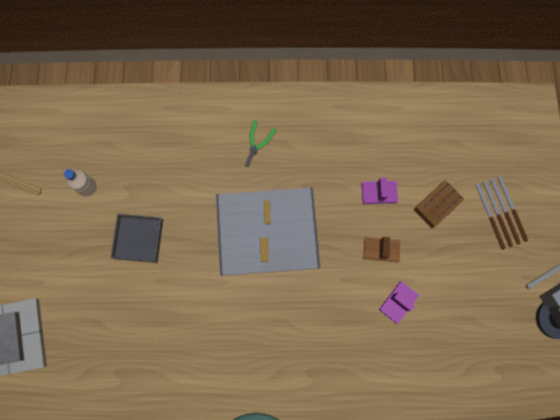

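View pics/side0.png

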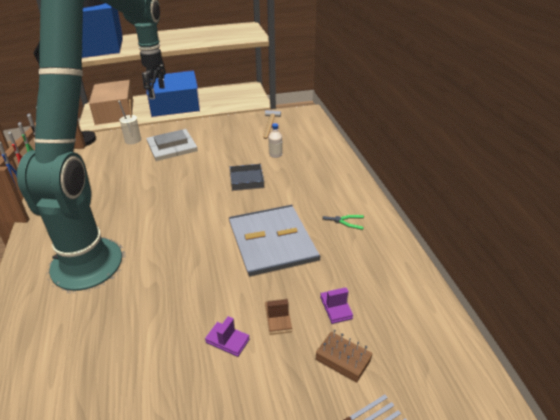

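The top view shows world +x upward and +y to the left. The plate is near (268,231), with rollers at (267,212) and (264,250). The tray is at (138,238), the wooden pad at (382,250) with its handle along x, and the purple look-alikes at (380,192) and (400,302).

```bash
cat > m.py <<'E'
from h import *
def comp(c,roi,fn,z,minA=15,close=0):
    u0,v0,u1,v1=roi;im=c['pixels'][v0:v1,u0:u1]
    hsv=cv2.cvtColor(im,cv2.COLOR_RGB2HSV).astype(int);m=fn(hsv).astype(np.uint8)
    if close: m=cv2.morphologyEx(m,cv2.MORPH_CLOSE,np.ones((close,close)))
    out=[]
    for k in cv2.findContours(m,cv2.RETR_EXTERNAL,cv2.CHAIN_APPROX_NONE)[0]:
        if cv2.contourArea(k)<minA: continue
        P=np.array([onz(c,p[0][0]+u0,p[0][1]+v0,z)[:2] for p in k],np.float32)
        r=cv2.minAreaRect(P);out.append(r)
        print(np.round(r[0],1),np.round(r[1],1),round(r[2],1),'px',np.round(k.reshape(-1,2).mean(0)+[u0,v0],1))
    return out
brass=lambda h:(h[...,0]>12)&(h[...,0]<32)&(h[...,1]>120)&(h[...,2]>90)
E
python3 - <<'E'
from m import *
c=cap('top')
print('rollers');comp(c,(228,196,308,268),brass,25)
print('plate');comp(c,(205,178,330,285),lambda h:(h[...,1]<75),15,500,5)
print('tray');comp(c,(100,200,180,275),lambda h:(h[...,2]<90)&(h[...,1]<110),28,300,5)
print('pad');comp(c,(355,228,410,272),lambda h:(h[...,2]<118),15,100,3)
hsv=cv2.cvtColor(c['pixels'],cv2.COLOR_RGB2HSV)
for p in [(372,248),(385,240),(385,252),(396,250),(358,235),(267,212),(240,240),(138,238),(120,220)]: print(p,hsv[p[1],p[0]])
s=cap('side')
big=np.hstack([cv2.resize(c['pixels'][225:275,355:410],(550,500),interpolation=3),cv2.resize(s['pixels'][290:340,255:305],(250,250),interpolation=3).repeat(1,0) if 0 else cv2.resize(s['pixels'][292:342,258:300],(0,0),fx=5,fy=10)])
cv2.imwrite('pics/pad1.png',big[:,:,::-1]);print(big.shape)
E
```

```text
rollers
[500.6 -22.3] [15.1 53.2] 89.9 px [263.9 249.5]
[598.3 -30.3] [10.2 54.9] 89.8 px [266.7 211.7]
plate
[551.7 -30.1] [214.5 254.7] 3.9 px [266.8 231. ]
tray
[531.2 299.5] [118.9 114.2] 84.8 px [136.9 238. ]
pad
[ 503.1 -319.8] [91.3 61.3] 84.7 px [380.5 249.6]
(372, 248) [ 14 143 118]
(385, 240) [ 12 147  85]
(385, 252) [ 13 135  89]
(396, 250) [ 14 141 121]
(358, 235) [ 18  96 141]
(267, 212) [ 21 141 145]
(240, 240) [117  19 144]
(138, 238) [128  25  81]
(120, 220) [90  8 64]
(500, 760, 3)
```

View pics/pad1.png

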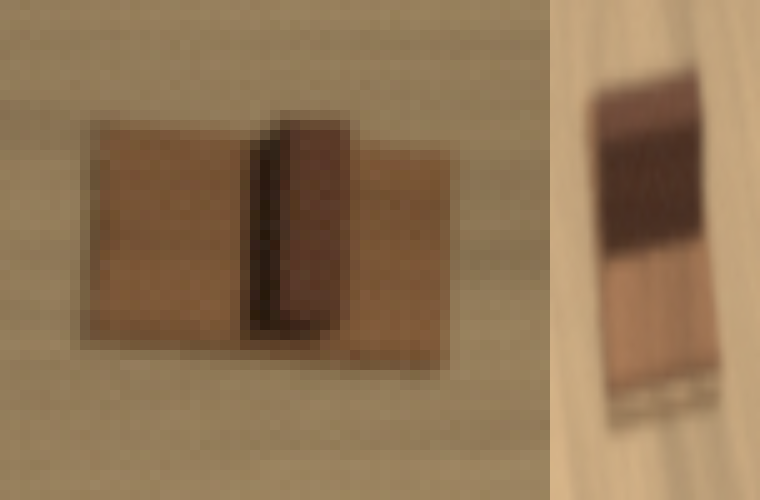

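The crop shows the wooden pad: sole about 90×60 mm and yawed about −5°. The handle wall runs upright at crop (312,225). I move off toward the plate.

Request:
carry_out(
  rows=[
    [[0,-0.8,0,-1],[-0.3,-0.8,0,-1],[-0.5,-1,0,-1],[-0.5,-1,0,-0.95],[-0.5,-1,0,0],[-0.5,-1,0,0],[-0.5,-1,0,0],[-0.5,-1,0,0]],
  ],
)

```text
time: 0.87
ee_pos: [334.0, 362.1, 231.3]
eef_rot: [0.0, 1.0, 0.0, 0.0]
contact_force: [1.0, 0.1, -0.1]
width: 1.001
grasp_force: 0.0
```

Request:
carry_out(
  rows=[
    [[-0.6,-1,0,0],[-0.6,-1,0,0],[-0.6,-1,0,0],[-0.6,-1,0,0],[-0.6,-1,0,0],[-0.6,-1,0,0],[-0.5,-1,0,0],[-0.5,-1,0,0]],
  ],
)

```text
time: 1.53
ee_pos: [472.0, 122.1, 231.4]
eef_rot: [0.0, 1.0, 0.0, 0.0]
contact_force: [0.3, 0.7, -0.6]
width: 1.001
grasp_force: 0.0
```

Request:
carry_out(
  rows=[
    [[-0.2,-1,0,0],[-0.2,-1,0,0],[-0.2,-1,0,0],[-0.2,-1,0,0],[-0.2,-0.7,0,0],[-0.2,-0.4,0,0],[0,0,0,0]],
  ],
)

```text
time: 2.12
ee_pos: [508.1, -32.7, 231.4]
eef_rot: [0.003, 1.0, -0.001, 0.0]
contact_force: [0.0, -0.3, 0.4]
width: 1.001
grasp_force: 0.0
```

Run:
```python
from h import *
c=cap('wrist','w1.png');print(np.round(c['world_to_cam'],3),c['k1'],c['camera_matrix'][0]);print(robot.observe()['ee_pos'])
```

```text
[[ 5.00000e-03  1.00000e+00 -2.00000e-03  2.90730e+01]
 [-9.54000e-01  4.00000e-03 -2.99000e-01  5.23140e+02]
 [-2.99000e-01  3.00000e-03  9.54000e-01 -2.27472e+02]
 [ 0.00000e+00  0.00000e+00  0.00000e+00  1.00000e+00]] -0.04271072985285932 [376.86230483   0.         276.8978971 ]
[507.53860494 -30.50089071 231.20598426]
```

View pics/w1.png

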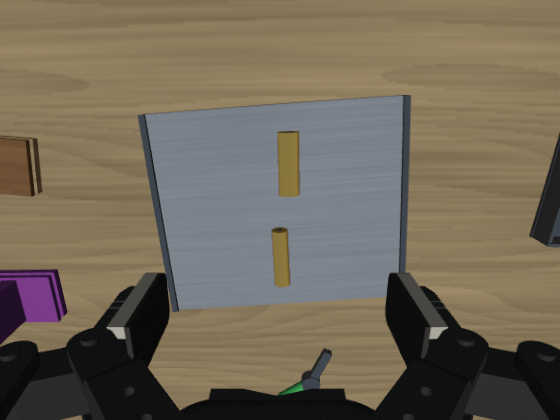

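The wrist view shows the plate with two brass rollers: the one at (289,163) is clearly wider (about 22 px) than the one at (281,257) (about 15 px). That suggests the near one (x≈500) is the oval on its flat side. I will confirm it by rolling.

Run:
```python
from m import *
c=cap('wrist')
print('rollers');comp(c,(200,115,350,300),brass,26)
def line(z,pts): return [np.round(onz(c,*p,z)[:2],1) for p in pts]
print('plate');comp(c,(130,80,420,330),lambda h:(h[...,1]<75)&(h[...,2]>100),15,5000,5)
print('strip corners z19',line(19,[(141,115),(178,311),(410,96),(404,270)]))
```

```text
rollers
[596.7 -27.8] [60.7 14.5] 2.8 px [278.2 258.3]
[499.8 -20.6] [60.3 18.5] 1.7 px [285.9 164. ]
plate
[550.5 -30. ] [211.6 244. ] 3.9 px [276.4 198.7]
strip corners z19 [array([ 453.6, -154.5]), array([ 661.5, -137.1]), array([437.2,  92.3]), array([612.6, 103.8])]
```

Request:
carry_out(
  rows=[
    [[0.1,-1,0,0],[0.1,-1,0,0],[0.1,-1,0,0],[0.1,-1,0,0],[0.1,-1,0,0],[0.1,-1,0,0.4],[0.1,-1,0,0.5],[0.2,-1,0,0]],
  ],
)

```text
time: 2.88
ee_pos: [477.1, -267.7, 231.2]
eef_rot: [0.047, 0.999, 0.0, 0.0]
contact_force: [0.6, -0.4, -0.7]
width: 1.002
grasp_force: 0.0
```

Request:
carry_out(
  rows=[
    [[0.3,-1,0,0],[0.3,-0.6,0,0],[0.3,0,0,0],[0,0,0,0]],
  ],
)

```text
time: 3.22
ee_pos: [443.4, -312.9, 231.0]
eef_rot: [0.048, 0.999, 0.001, -0.001]
contact_force: [0.7, 0.3, 0.8]
width: 0.999
grasp_force: 0.0
```

Run:
```python
from h import *
c=cap('wrist','w2.png');o=robot.observe();print(o['ee_pos'],o['eef_rot'])
```

```text
[ 444.87805012 -311.89323227  231.08995997] [ 4.67384070e-02  9.98906830e-01  8.09368691e-04 -1.04456235e-04]
```

View pics/w2.png

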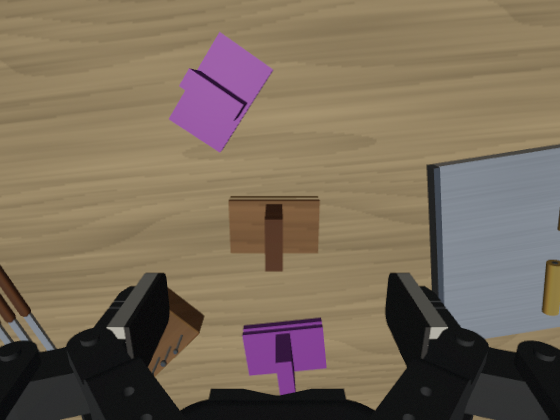

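The pad board occupies pixels (229–319, 199–253) and looks squared up with the tool. The handle top spans (265–283, 217–271).

Run:
```python
from h import *
c=cap('wrist')
for z,P in ((19,[(230,199.5),(319,199.5),(319,253.5),(229,253.5)]),(65,[(265,217),(283,217),(283,271),(265,271)])):
    q=np.array([onz(c,*p,z)[:2] for p in P]);print(z,np.round(q,1).tolist(),'ctr',q.mean(0).round(1),'sizes',np.linalg.norm(q[1]-q[0]).round(1),np.linalg.norm(q[2]-q[1]).round(1),'yaw y',np.degrees(np.arctan2(*(q[0]-q[1])[::-1])).round(1)%180)
```

```text
19 [[468.2, -358.5], [476.3, -271.6], [534.1, -275.0], [525.5, -367.1]] ctr [ 501. -318.] sizes 87.3 57.9 yaw y 84.7
65 [[473.7, -323.2], [475.2, -307.7], [526.9, -312.2], [525.3, -328.5]] ctr [ 500.3 -317.9] sizes 15.6 51.9 yaw y 84.7
```

Request:
carry_out(
  rows=[
    [[-0.9,-0.03,0.3,0],[-0.97,0,0.8,0],[0,0,1,0],[0,0,1,0],[0,0,1,0],[0,0,0.7,0],[0,0,0,0],[0,0,0,0]],
  ],
)

```text
time: 3.98
ee_pos: [501.3, -317.7, 86.5]
eef_rot: [0.046, 0.999, 0.001, -0.001]
contact_force: [0.7, -0.8, 0.6]
width: 0.998
grasp_force: 0.0
```

Run:
```python
from h import *
print(robot.observe()['ee_pos'])
```

```text
[ 501.30970936 -317.70889914   86.49947863]
```

Request:
carry_out(
  rows=[
    [[0,0,0.8,0],[0,0,0.8,0],[0,0,0.35,0],[0,0,0,0]],
  ],
)

```text
time: 4.32
ee_pos: [500.7, -318.7, 28.2]
eef_rot: [0.047, 0.999, 0.001, -0.001]
contact_force: [-0.5, 0.8, -0.3]
width: 0.999
grasp_force: 0.0
```

Request:
carry_out(
  rows=[
    [[0,0,0,0],[0,0,0,0],[0,0,0,0],[0,0,0,0],[0,0,0,0],[0,0,0,0],[0,0,0,0],[0,0,0,0]],
  ],
  fingers=0,
  newtons=60,
)

```text
time: 4.98
ee_pos: [501.1, -320.1, 29.2]
eef_rot: [0.047, 0.999, -0.0, 0.0]
contact_force: [0.5, -0.1, 2.8]
width: 0.179
grasp_force: 60.0
```

Request:
carry_out(
  rows=[
    [[0,0,0,0],[0,0,0,0],[0,0,0,0],[0,0,0,0]],
  ],
)

```text
time: 5.32
ee_pos: [501.0, -320.1, 29.0]
eef_rot: [0.047, 0.999, -0.0, 0.0]
contact_force: [-0.2, -0.9, 4.2]
width: 0.179
grasp_force: 60.2
```

Request:
carry_out(
  rows=[
    [[0,0,-0.5,0],[0,0,-0.9,0],[0,0,-0.8,-0.7],[0,0,0,-0.69],[-0.2,0.6,0,0],[-0.4,1,0,0],[-0.4,1,0,0],[-0.4,1,0,0]],
  ],
)

```text
time: 5.98
ee_pos: [536.4, -208.6, 94.1]
eef_rot: [-0.025, 1.0, 0.0, -0.001]
contact_force: [1.3, 0.7, -0.8]
width: 0.178
grasp_force: 59.5
```

Request:
carry_out(
  rows=[
    [[-0.4,1,0,0],[-0.4,1,0,0],[-0.4,1,0,0],[-0.4,1,0,0],[-0.4,1,0,0],[-0.32,0.9,0,0],[0,0.45,0,0],[0,0,0,0]],
  ],
)

```text
time: 6.65
ee_pos: [596.1, -11.1, 93.7]
eef_rot: [-0.029, 1.0, 0.001, -0.001]
contact_force: [-0.4, 0.4, -0.8]
width: 0.18
grasp_force: 59.5
```

Request:
carry_out(
  rows=[
    [[0,0,0,0],[0,0,0,0],[0,0,0,0]],
  ],
)

```text
time: 6.9
ee_pos: [596.3, -18.5, 94.7]
eef_rot: [-0.024, 1.0, -0.001, -0.0]
contact_force: [-0.0, 1.0, -0.8]
width: 0.175
grasp_force: 59.5
```

```bash
cat > f.py <<'E'
from h import *
for _ in range(6):
    c=cap('wrist');o=robot.observe();print(np.round(o['ee_pos'],1),np.round(o['contact_force'],1),np.round(o['eef_rot'][0],3))
E
python3 - <<'E'
from f import *
cv2.imwrite('pics/w3.png',cap('wrist')['pixels'][:,:,::-1])
E
```

```text
[596.5 -18.3  94.8] [-0.2  0.6 -0.7] -0.024
[596.6 -18.   94.8] [ 0.2 -0.9 -1.3] -0.024
[596.7 -17.6  94.9] [ 0.9 -0.3 -1.3] -0.024
[596.8 -17.3  94.9] [ 0.   0.  -0.8] -0.025
[596.8 -16.9  94.9] [ 0.7  0.4 -1. ] -0.025
[596.9 -16.7  94.9] [ 0.1  0.5 -1.1] -0.025
```

View pics/w3.png

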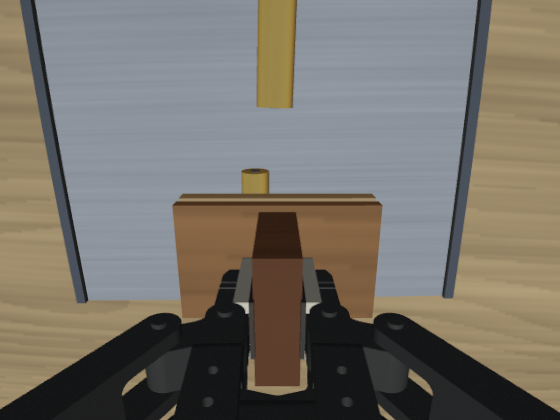

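The wrist view shows the pad held level, with its handle between the fingers. The round roller's end at (255,172) peeks out under the pad edge, and the oval roller is visible at (276,50). I descend now.

Request:
carry_out(
  rows=[
    [[0,0,0.5,0],[0,0,0.5,0],[0,0,0,0],[0,0,0,0],[0,0,0,0],[0,0,0,0]],
  ],
)

```text
time: 7.75
ee_pos: [597.6, -16.1, 65.7]
eef_rot: [-0.026, 1.0, -0.0, 0.001]
contact_force: [0.4, 0.3, -1.0]
width: 0.176
grasp_force: 59.5
```

Request:
carry_out(
  rows=[
    [[0,0,0.05,0],[0,0,0,0],[0,0,0.05,0],[0,0,0,0],[0,0,0,0],[0,0,0,0]],
  ],
)

```text
time: 8.25
ee_pos: [596.9, -16.0, 61.8]
eef_rot: [-0.026, 1.0, -0.0, 0.0]
contact_force: [0.0, -0.5, -0.8]
width: 0.182
grasp_force: 59.5
```

Request:
carry_out(
  rows=[
    [[0,0,0.03,0],[0,0,0,0],[0,0,0,0],[0,0,0,0]],
  ],
)

```text
time: 8.58
ee_pos: [596.8, -16.0, 60.9]
eef_rot: [-0.026, 1.0, 0.0, -0.0]
contact_force: [0.2, -0.1, -0.9]
width: 0.182
grasp_force: 59.5
```

Request:
carry_out(
  rows=[
    [[0,0,0.02,0],[0,0,0,0],[0,0,0,0],[0,0,0,0]],
  ],
)

```text
time: 8.92
ee_pos: [596.9, -16.0, 60.4]
eef_rot: [-0.026, 1.0, 0.0, 0.0]
contact_force: [-0.3, -0.2, 1.4]
width: 0.182
grasp_force: 59.8
```

Request:
carry_out(
  rows=[
    [[0,0,0.02,0],[0,0,0,0],[0,0,0,0],[0,0,0,0]],
  ],
)

```text
time: 9.25
ee_pos: [597.0, -16.0, 59.9]
eef_rot: [-0.026, 1.0, 0.0, 0.0]
contact_force: [-1.5, -0.1, 3.9]
width: 0.179
grasp_force: 60.3
```

Request:
carry_out(
  rows=[
    [[0,-0.08,0,0],[0,-0.08,0,0],[0,-0.08,0,0],[0,0,0,0],[0,0,0,0]],
  ],
)

```text
time: 9.67
ee_pos: [597.4, -23.9, 59.8]
eef_rot: [-0.025, 1.0, -0.0, 0.0]
contact_force: [-1.6, -1.3, 4.9]
width: 0.178
grasp_force: 60.4
```

Request:
carry_out(
  rows=[
    [[0,-0.08,0,0],[0,-0.08,0,0],[0,-0.08,0,0],[0,0,0,0],[0,0,0,0]],
  ],
)

```text
time: 10.08
ee_pos: [597.7, -30.9, 59.7]
eef_rot: [-0.025, 1.0, -0.0, 0.0]
contact_force: [-1.3, -0.6, 5.1]
width: 0.177
grasp_force: 60.4
```

Force stays steady, so this roller is true. I continue to half a turn.

Request:
carry_out(
  rows=[
    [[0,-0.1,0,0],[0,-0.1,0,0],[0,-0.1,0,0],[0,-0.1,0,0],[0,-0.1,0,0],[0,0,0,0]],
  ],
)

```text
time: 10.58
ee_pos: [598.4, -46.0, 59.8]
eef_rot: [-0.025, 1.0, -0.0, 0.0]
contact_force: [-1.7, -1.0, 5.5]
width: 0.18
grasp_force: 60.5
```

Request:
carry_out(
  rows=[
    [[0,-0.1,0,0],[0,-0.1,0,0],[0,-0.1,0,0],[0,-0.1,0,0],[0,-0.1,0,0],[0,-0.08,0,0],[0,0,0,0],[0,0,0,0]],
  ],
)

```text
time: 11.25
ee_pos: [599.2, -63.0, 59.7]
eef_rot: [-0.025, 1.0, -0.0, -0.0]
contact_force: [-3.0, -0.7, 5.0]
width: 0.181
grasp_force: 60.5
```

Request:
carry_out(
  rows=[
    [[0,0,-0.3,0],[0,0,-0.6,0],[0,0,-0.3,0],[0.6,0.4,0,0],[0.9,0.6,0,0.1],[0.9,0.6,0,0],[0.6,0.4,0,0],[0.21,0,0,0]],
  ],
)

```text
time: 11.92
ee_pos: [496.9, -4.2, 95.4]
eef_rot: [-0.022, 1.0, 0.001, -0.002]
contact_force: [-0.3, 0.5, -1.1]
width: 0.18
grasp_force: 59.6
```

Request:
carry_out(
  rows=[
    [[0,0,0,0],[0,0,0,0],[0,0,0,0],[0,0,0,0]],
  ],
)

```text
time: 12.25
ee_pos: [501.6, -7.9, 95.8]
eef_rot: [-0.02, 1.0, -0.0, 0.001]
contact_force: [-0.1, 1.3, -1.8]
width: 0.177
grasp_force: 59.6
```

Run:
```python
from m import *
c=cap('top','t2.png');comp(c,(228,190,308,268),brass,25)
s=cap('side','s2.png');cv2.imwrite('pics/ts2.png',np.vstack([cv2.resize(c['pixels'][180:285,200:340],(560,420))[:300],cv2.resize(s['pixels'][195:280,215:340],(560,300))])[:,:,::-1])
o=robot.observe();print(o['ee_pos'],o['eef_rot'][0],o['contact_force'])
```

```text
[501.08697507  -7.79422405  95.64091481] -0.019844950115418977 [ 0.27345858 -0.67541972 -0.54707886]
```

View pics/ts2.png

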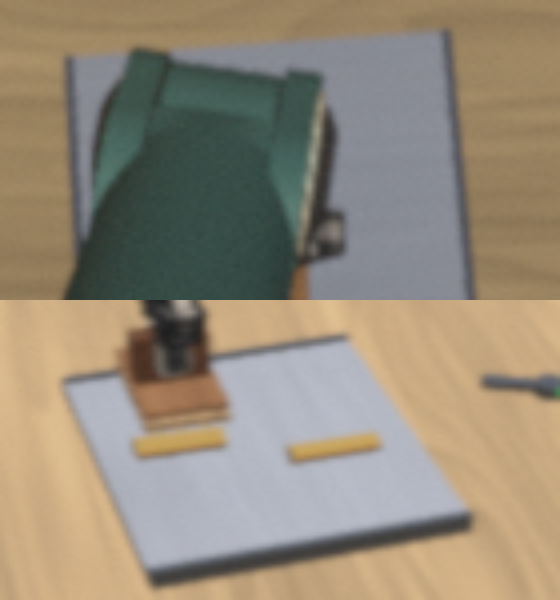

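The lower half (side view) shows the far, round roller at crop (335,447), clearly moved. The oval is at (180,443) with the pad hovering above it.

Run:
```python
from m import *
c=cap('side');comp(c,(240,215,310,250),brass,25)
```

```text
[599.3 -56.6] [53. 11.] 2.8 px [289.  236.5]
[501.3 -25.6] [52.3 16.8] 0.3 px [254.5 235. ]
[511.9  35.6] [50.  43.7] 3.5 px [253.9 221.7]
```

Request:
carry_out(
  rows=[
    [[0,0,0.4,0],[0,0,0.5,0],[0,0,0.13,0],[0,0,0,0],[0,0,0,0],[0,0,0,0],[0,0,0,0]],
  ],
)

```text
time: 12.98
ee_pos: [500.9, -7.2, 65.4]
eef_rot: [-0.02, 1.0, 0.0, 0.001]
contact_force: [0.2, 0.2, -0.5]
width: 0.181
grasp_force: 59.6
```

Request:
carry_out(
  rows=[
    [[0,0,0.08,0],[0,0,0.06,0],[0,0,0,0],[0,0,0,0],[0,0,0,0]],
  ],
)

```text
time: 13.4
ee_pos: [500.6, -7.2, 60.7]
eef_rot: [-0.02, 1.0, 0.0, 0.0]
contact_force: [-0.1, 0.0, -0.5]
width: 0.177
grasp_force: 59.7
```

Request:
carry_out(
  rows=[
    [[0,0,0.02,0],[0,0,0,0],[0,0,0,0],[0,0,0,0]],
  ],
)

```text
time: 13.73
ee_pos: [500.6, -7.2, 60.2]
eef_rot: [-0.02, 1.0, 0.0, 0.0]
contact_force: [-0.4, -0.1, 2.9]
width: 0.18
grasp_force: 60.1
```

Request:
carry_out(
  rows=[
    [[0,-0.07,-0.002,0],[0,-0.07,-0.006,0],[0,-0.07,-0.01,0],[0,-0.065,-0.013,0],[0,0,0,0],[0,0,0,0]],
  ],
)

```text
time: 14.23
ee_pos: [500.8, -15.6, 61.4]
eef_rot: [-0.02, 1.0, 0.0, 0.0]
contact_force: [-0.4, 1.7, 7.0]
width: 0.177
grasp_force: 60.5
```

Force rises, so this one is the oval. I raise the pad as it rolls.

Request:
carry_out(
  rows=[
    [[0,0,-0.018,0],[0,-0.07,-0.015,0],[0,-0.07,-0.015,0],[0,0,0,0],[0,0,0,0]],
  ],
)

```text
time: 14.65
ee_pos: [500.9, -20.1, 62.4]
eef_rot: [-0.02, 1.0, -0.0, 0.0]
contact_force: [-0.3, 0.6, 4.7]
width: 0.18
grasp_force: 60.4
```

Request:
carry_out(
  rows=[
    [[0,-0.07,-0.015,0],[0,-0.07,-0.014,0],[0,0,0,0],[0,0,0,0]],
  ],
)

```text
time: 14.98
ee_pos: [501.0, -24.2, 63.2]
eef_rot: [-0.02, 1.0, -0.0, 0.0]
contact_force: [-0.9, 0.7, 4.3]
width: 0.178
grasp_force: 60.4
```

Request:
carry_out(
  rows=[
    [[0,-0.07,-0.01,0],[0,-0.07,-0.008,0],[0,0,0,0],[0,0,0,0]],
  ],
)

```text
time: 15.32
ee_pos: [501.1, -28.4, 63.7]
eef_rot: [-0.02, 1.0, -0.0, -0.0]
contact_force: [-0.4, 0.4, 4.0]
width: 0.181
grasp_force: 60.3
```

Request:
carry_out(
  rows=[
    [[0,-0.07,-0.006,0],[0,-0.07,-0.003,0],[0,-0.07,0,0],[0,-0.05,0.003,0],[0,0,0,0],[0,0,0,0]],
  ],
)

```text
time: 15.82
ee_pos: [501.3, -36.2, 63.9]
eef_rot: [-0.02, 1.0, -0.0, -0.0]
contact_force: [-1.8, -0.5, 3.7]
width: 0.183
grasp_force: 60.3
```

Request:
carry_out(
  rows=[
    [[0,-0.07,0.004,0],[0,-0.07,0.008,0],[0,0,0,0],[0,0,0,0]],
  ],
)

```text
time: 16.15
ee_pos: [501.4, -40.6, 63.6]
eef_rot: [-0.02, 1.0, -0.0, -0.0]
contact_force: [-1.9, -0.0, 5.1]
width: 0.182
grasp_force: 60.4
```

Request:
carry_out(
  rows=[
    [[0,-0.07,0.011,0],[0,-0.07,0.013,0],[0,0,0,0],[0,0,0,0]],
  ],
)

```text
time: 16.48
ee_pos: [501.5, -45.0, 63.0]
eef_rot: [-0.02, 1.0, -0.0, -0.0]
contact_force: [-2.6, -0.5, 6.0]
width: 0.178
grasp_force: 60.7
```

Request:
carry_out(
  rows=[
    [[0,-0.07,0.011,0],[0,-0.07,0.013,0],[0,0,0,0],[0,0,0,0]],
  ],
)

```text
time: 16.82
ee_pos: [501.7, -49.4, 62.4]
eef_rot: [-0.02, 1.0, -0.0, -0.0]
contact_force: [-3.4, -2.3, 7.2]
width: 0.179
grasp_force: 60.8
```

Request:
carry_out(
  rows=[
    [[0,-0.07,0.014,0],[0,-0.07,0.014,0],[0,0,0,0],[0,0,0,0]],
  ],
)

```text
time: 17.15
ee_pos: [501.8, -53.8, 61.6]
eef_rot: [-0.02, 1.0, -0.0, -0.0]
contact_force: [-3.6, -2.4, 8.4]
width: 0.181
grasp_force: 60.9
```

Request:
carry_out(
  rows=[
    [[0,-0.07,0,0],[0,-0.07,0.006,0],[0,0,0,0],[0,0,0,0]],
  ],
)

```text
time: 17.48
ee_pos: [501.9, -57.9, 61.2]
eef_rot: [-0.02, 1.0, -0.0, -0.0]
contact_force: [-2.8, -2.4, 5.6]
width: 0.182
grasp_force: 60.7
```

Request:
carry_out(
  rows=[
    [[0,-0.07,0.01,0],[0,-0.07,0.012,0],[0,0,0,0],[0,0,0,0]],
  ],
)

```text
time: 17.82
ee_pos: [501.9, -62.1, 60.4]
eef_rot: [-0.02, 1.0, -0.0, -0.001]
contact_force: [-1.9, -3.3, 5.8]
width: 0.184
grasp_force: 60.6
```

Request:
carry_out(
  rows=[
    [[0,0,-0.2,0],[0,0,-0.6,0],[0,0,-0.5,0],[0,-0.5,0,0],[0.07,-1,0,0],[0.1,-1,0,0],[0.1,-1,0,0],[0.1,-1,0,0]],
  ],
)

```text
time: 18.48
ee_pos: [497.0, -197.4, 99.6]
eef_rot: [-0.021, 1.0, -0.0, 0.0]
contact_force: [0.3, 0.4, -1.5]
width: 0.176
grasp_force: 59.6
```

Request:
carry_out(
  rows=[
    [[0,-1,0,0],[0,-1,0,0],[0,-1,0,0],[0,-0.6,0,0],[0,-0.4,0,0],[0,0,0,0],[0,0,0,0],[0,0,0,0]],
  ],
)

```text
time: 19.15
ee_pos: [502.1, -314.1, 99.1]
eef_rot: [-0.021, 1.0, 0.001, -0.0]
contact_force: [-0.2, 0.6, -0.7]
width: 0.176
grasp_force: 59.6
```

Request:
carry_out(
  rows=[
    [[0,0,0.6,0],[0,0,0.7,0],[0,0,0.5,0],[0,0,0,0],[0,0,0,0],[0,0,0,0]],
  ],
)

```text
time: 19.65
ee_pos: [502.7, -315.6, 46.3]
eef_rot: [-0.021, 1.0, -0.0, 0.001]
contact_force: [0.8, 0.2, -0.7]
width: 0.183
grasp_force: 59.6
```

Needs about 16.5 mm more to reach the bench.

Request:
carry_out(
  rows=[
    [[0,0,0.3,0],[0,0,0.2,0],[0,0,0.03,0],[0,0,0,0],[0,0,0,0],[0,0,0,0]],
  ],
)

```text
time: 20.15
ee_pos: [501.9, -316.2, 29.7]
eef_rot: [-0.02, 1.0, 0.0, 0.0]
contact_force: [1.1, 0.3, 0.0]
width: 0.179
grasp_force: 59.9
```

Request:
carry_out(
  rows=[
    [[0,0,0.02,0],[0,0,0,0],[0,0,0,0]],
  ],
)

```text
time: 20.4
ee_pos: [502.0, -316.3, 29.3]
eef_rot: [-0.02, 1.0, 0.0, 0.0]
contact_force: [-1.1, 0.9, 2.5]
width: 0.178
grasp_force: 60.1
```

Request:
carry_out(
  rows=[
    [[0,0,0,0],[0,0,0,0],[0,0,0,0],[0,0,0,0],[0,0,0,0],[0,0,0,0],[0,0,0,0],[0,0,0,0]],
  ],
  fingers=100,
)

```text
time: 21.07
ee_pos: [501.8, -316.3, 28.9]
eef_rot: [-0.02, 1.0, -0.0, 0.0]
contact_force: [-0.8, 0.1, -0.6]
width: 1.002
grasp_force: 0.0
```

Request:
carry_out(
  rows=[
    [[0,0,-0.5,0],[0,0,-0.8,0],[0,0,-1,0],[0,0,-1,0],[0,0,-1,0],[0,0,-1,0],[-0.3,0.5,-0.3,0],[0,1,0,0]],
  ],
)

```text
time: 21.73
ee_pos: [511.2, -275.1, 200.9]
eef_rot: [-0.018, 1.0, -0.003, 0.004]
contact_force: [0.2, 0.8, -0.2]
width: 1.003
grasp_force: 0.0
```

Request:
carry_out(
  rows=[
    [[0.2,1,0,0],[0.4,1,0,0],[0.4,1,0,0],[0.4,1,0,0],[0.4,1,0,0],[0.2,0.7,0,0],[0,0.4,0,0],[0,0,0,0]],
  ],
)

```text
time: 22.4
ee_pos: [441.2, -87.7, 197.1]
eef_rot: [-0.023, 1.0, 0.001, 0.0]
contact_force: [-0.4, -0.4, -0.1]
width: 1.004
grasp_force: 0.0
```

Request:
carry_out(
  rows=[
    [[0,0,0,0],[0,0,0,0],[0,0,0,0]],
  ],
)

```text
time: 22.65
ee_pos: [441.8, -91.8, 197.0]
eef_rot: [-0.019, 1.0, -0.0, 0.0]
contact_force: [0.3, 0.5, 0.2]
width: 1.0
grasp_force: 0.0
```

Run:
```python
from m import *
c=cap('wrist','w4.png');o=robot.observe();print(o['ee_pos'],o['eef_rot'])
comp(c,(100,20,460,400),brass,25,200)
t=cap('top');comp(t,(355,228,410,272),lambda h:(h[...,2]<118),15,100,3)
```

```text
[441.71866585 -91.71972128 196.93556875] [-1.93057924e-02  9.99813599e-01 -2.29584114e-04  7.23043244e-06]
[599.2 -51.1] [62.6 14.5] 3.5 px [310.  336.6]
[501.5 -49.8] [61.9 18.8] 1.2 px [319.2 245.7]
[ 503.8 -321.6] [33.5 56.4] 89.6 px [381.8 248. ]
```

View pics/w4.png

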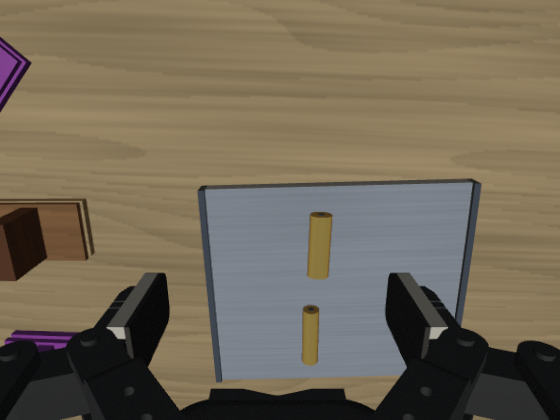

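The wrist view shows both rollers resting on the plate, the oval at (319,245) and the round one at (310,336). The pad stands on the bench at left. I go for the oval at (501.5, −49.8).

Request:
carry_out(
  rows=[
    [[-0.6,0.4,0,0.1],[-0.8,0.5,0.6,0],[-0.65,0.42,1,0],[0,0,1,0],[0,0,1,0],[0,0,0.9,0],[0,0,0,0],[0,0,0,0]],
  ],
)

```text
time: 23.42
ee_pos: [500.8, -49.6, 61.0]
eef_rot: [-0.015, 1.0, -0.0, -0.002]
contact_force: [0.9, -0.1, 0.6]
width: 0.998
grasp_force: 0.0
```

Request:
carry_out(
  rows=[
    [[0,0,0,0],[0,0,0,0],[0,0,0,0]],
  ],
)

```text
time: 23.67
ee_pos: [503.1, -49.1, 63.8]
eef_rot: [-0.015, 1.0, 0.0, 0.002]
contact_force: [0.1, 0.2, -0.3]
width: 1.0
grasp_force: 0.0
```

Request:
carry_out(
  rows=[
    [[0,0,0.6,0],[0,0,0.6,0],[0,0,0.25,0],[0,0,0,0],[0,0,0,0],[0,0,0,0]],
  ],
)

```text
time: 24.17
ee_pos: [502.5, -49.0, 19.5]
eef_rot: [-0.015, 1.0, -0.0, 0.001]
contact_force: [-0.3, 0.3, -0.5]
width: 1.007
grasp_force: 0.0
```

Request:
carry_out(
  rows=[
    [[0,0,0.03,0],[0,0,0,0],[0,0,0,0],[0,0,0,0],[0,0,0,0],[0,0,0,0],[0,0,0,0],[0,0,0,0]],
  ],
  fingers=0,
  newtons=30,
)

```text
time: 24.83
ee_pos: [501.9, -49.0, 17.9]
eef_rot: [-0.015, 1.0, -0.0, 0.0]
contact_force: [-0.8, -0.6, 4.8]
width: 0.221
grasp_force: 29.3
```

Request:
carry_out(
  rows=[
    [[0,0,0,0],[0,0,0,0],[0,0,-0.2,0],[0,0,-0.6,0],[0,0,-0.8,0],[0,0,-0.9,0],[0,0,0,0],[0,0,0,0]],
  ],
)

```text
time: 25.5
ee_pos: [502.6, -48.7, 93.8]
eef_rot: [-0.015, 1.0, 0.0, 0.001]
contact_force: [-0.4, 0.0, -2.1]
width: 0.214
grasp_force: 29.6
```

Request:
carry_out(
  rows=[
    [[-0.1,0.5,0,0],[-0.15,1,0,0],[-0.15,1,0,0],[-0.15,1,0,0],[-0.15,1,0,0],[-0.15,1,0,0],[-0.15,1,0,0],[-0.15,1,0,0]],
  ],
)

```text
time: 26.17
ee_pos: [528.2, 178.3, 90.9]
eef_rot: [-0.015, 1.0, -0.001, -0.001]
contact_force: [0.8, 0.4, -1.7]
width: 0.214
grasp_force: 29.6
```

Request:
carry_out(
  rows=[
    [[-0.14,1,0,0],[0,1,0,0],[0,1,0,0],[0,0.7,0,0],[0,0.38,0,0],[0,0,0,0],[0,0,0,0],[0,0,0,0]],
  ],
)

```text
time: 26.83
ee_pos: [530.1, 296.9, 91.9]
eef_rot: [-0.014, 1.0, -0.001, -0.0]
contact_force: [0.6, -0.3, -1.4]
width: 0.221
grasp_force: 29.6
```

Run:
```python
from m import *
c=cap('wrist','w5.png');print(robot.observe()['ee_pos'])
```

```text
[530.29824887 296.80649492  92.17775799]
```

View pics/w5.png

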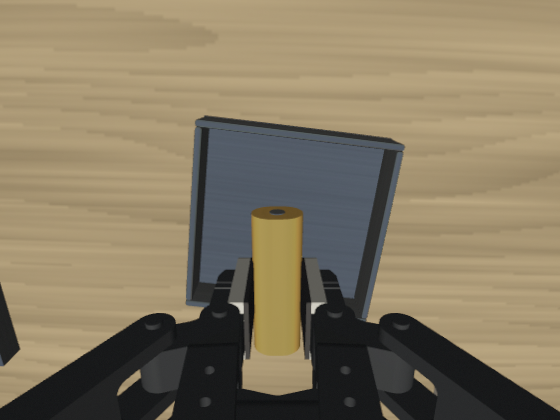

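The roller is held straight and the tray lies below it, with rim corners at (200,120), (402,146) and (188,304). I check the centre.

Run:
```python
from h import *
c=cap('wrist');q=[onz(c,*p,30)[:2] for p in [(200,120),(402,146),(188,304)]];print(np.round(q,1),(q[1]+q[2])/2)
```

```text
[[470.7 255.7]
 [481.4 365.2]
 [583.1 244.4]] [532.25931531 304.79086498]
```

Request:
carry_out(
  rows=[
    [[0,0.07,0.6,0],[0,0,0.7,0],[0,0,0.4,0],[0,0,0,0],[0,0,0,0],[0,0,0,0]],
  ],
)

```text
time: 27.43
ee_pos: [530.7, 301.3, 42.4]
eef_rot: [-0.015, 1.0, 0.0, 0.001]
contact_force: [-0.4, 0.3, -1.3]
width: 0.215
grasp_force: 29.6
```

Request:
carry_out(
  rows=[
    [[0,0.05,0.4,0],[0,0,0.4,0],[0,0,0.13,0],[0,0,0,0],[0,0,0,0],[0,0,0,0]],
  ],
)

```text
time: 27.93
ee_pos: [530.0, 303.1, 13.7]
eef_rot: [-0.015, 1.0, 0.0, 0.0]
contact_force: [-0.4, -0.6, -1.3]
width: 0.216
grasp_force: 29.6
```

Request:
carry_out(
  rows=[
    [[0,0,0.1,0],[0,0,0,0],[0,0,0,0],[0,0,0,0]],
  ],
)

```text
time: 28.27
ee_pos: [529.9, 303.2, 10.8]
eef_rot: [-0.015, 1.0, 0.0, 0.0]
contact_force: [0.2, 0.7, -1.5]
width: 0.221
grasp_force: 29.6
```

Request:
carry_out(
  rows=[
    [[0,0,0,0],[0,0,0,0],[0,0,0,0],[0,0,0,0],[0,0,0,0],[0,0,0,0]],
  ],
  fingers=50,
)

```text
time: 28.77
ee_pos: [529.8, 303.1, 10.7]
eef_rot: [-0.015, 1.0, 0.0, 0.0]
contact_force: [0.6, 0.2, -0.2]
width: 0.5
grasp_force: 0.0
```

Request:
carry_out(
  rows=[
    [[0,0,-0.3,0],[0,0,-0.8,0],[0,0,-1,0],[0,0,-1,0],[0,0,-1,0],[0,0,-1,0],[0,0,-0.5,0],[0,0,0,0]],
  ],
)

```text
time: 29.43
ee_pos: [532.1, 304.3, 183.9]
eef_rot: [-0.015, 1.0, 0.002, 0.004]
contact_force: [0.3, 0.4, 0.3]
width: 0.498
grasp_force: 0.0
```

Request:
carry_out(
  rows=[
    [[0.6,0,0,0],[1,0,0,0],[0.6,0,0,0],[0,0,0,0],[0,0,0,0],[0,0,0,0],[0,0,0,0],[0,0,0,0]],
  ],
)

```text
time: 30.1
ee_pos: [464.7, 300.8, 178.5]
eef_rot: [-0.015, 1.0, -0.0, 0.0]
contact_force: [-0.8, -0.7, 0.3]
width: 0.497
grasp_force: 0.0
```

Run:
```python
from m import *
w=cap('wrist');print('w');comp(w,(100,60,460,330),brass,14,200)
t=cap('top');print('t plate');comp(t,(228,190,308,268),brass,25);print('pad');comp(t,(355,228,410,272),lambda h:(h[...,2]<122),15,100,3)
s=cap('side')
im=np.hstack([cv2.resize(t['pixels'],(400,300)),cv2.resize(w['pixels'],(400,300))])
im=np.vstack([im,cv2.resize(s['pixels'][130:340,130:410],(800,300))[:, :]]);cv2.imwrite('pics/e.png',im[:,:,::-1])
```

```text
w
[528.  304.1] [64.1 19.1] 1.3 px [276.8 251.7]
t plate
[598.1 -53.3] [10.2 54.9] 89.6 px [275.9 211.3]
pad
[ 503.4 -314. ] [60.6 91.6] 3.1 px [379.4 249.7]
```

View pics/e.png

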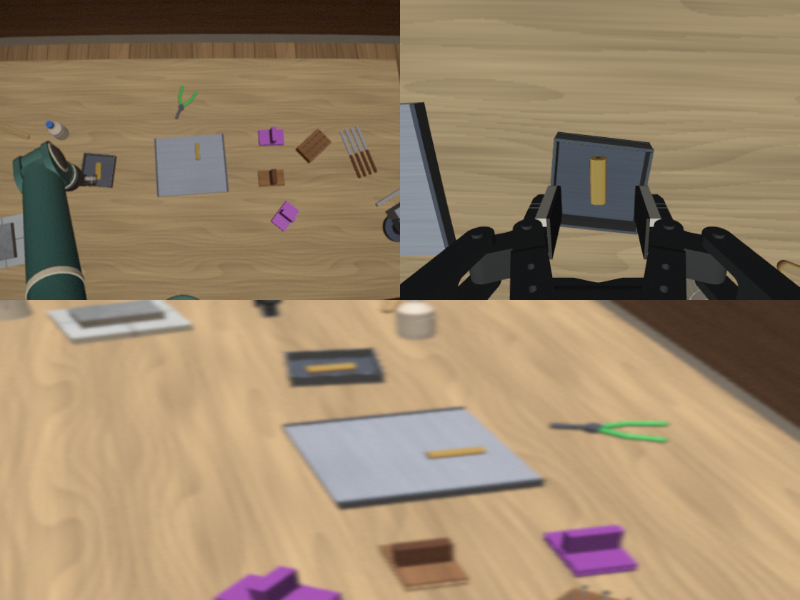

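The pictures show the oval lying in the tray at about (528, 304), the round roller on the plate at about (598, −53), and the pad standing flat on the bench. The bystanders are in place and the arm is clear.

```bash
python3 -c "
from plant import close_job
print(close_job())"
```

```text
the job is handed in; nothing more can be done
None
```

The job is handed in, verdict not shown: I rolled both rollers about half a turn with wrist-measured force peaking near 9 N, the oval one (its force rose as it turned) is in the tray, the true one is on the plate, and the pad stands on the bench.

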